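# Build the sieve column on the shaker base

## Task

Build the test sieve column on the small shaker base, one piece at a time from the bottom up: first press the receiver pan into the base until its spring plungers snap and it sits fully home, then the fine sieve on the pan, the coarse sieve on the fine one, and the lid on top. Nest every piece squarely in the one below, let go of it before you fetch the next, and leave the other things on the bench as they are.

Things in the scene. Friction and masses are not known exactly. Their poses are not given: they have to be found in the camera images.
- shaker_base: fixed round white base, 108 mm across, with a small black side dial. Pocket floor 22 mm above the bench in a grey collar (outside 73, bore 63, top 31.5 mm above the bench). Three sprung steel balls reach into it; housings within 48 mm of the axis, below 35 mm height. A pan merely set in rests on the balls 9 mm too high; 8 to 12 N straight down snaps it home. Origin: centre of the underside
- pan: loose aluminium cup, closed smooth floor, no mesh. 64 mm outside (66 over the rim bead), 38 high, 140 g. Steel foot: bevelled ridge 58 across, 7 high, then a 51 mm neck; cup wall from 13 mm up, 3.5 thick, bore 57, inner floor at 16. Origin: centre of the underside; home when 22 mm above the base's. Grasp the cup across its outside; press it held, or with closed fingers on mid inner floor
- fine_sieve: loose low aluminium ring with dense wire mesh (2.2 mm pitch), 64 mm outside (65 over beads), 32 high, 90 g. Lowest 8 mm: steel skirt tapered from 46 across (bottom) to 53, which enters the rim below; the 64 mm shell above (24 high, wall 3.5, rim bore 57) sits on that rim. Origin: centre of the skirt's underside; seated 30 mm above the pan's origin. Grasp the shell across its outside
- coarse_sieve: loose tall aluminium ring with open wire mesh (12 mm pitch), 64 mm outside (65 over beads), 46 high, 90 g. Skirt (lowest 8 mm), wall and rim as on the fine sieve, shell 38 high. Origin: centre of the skirt's underside; seated 24 mm above the fine sieve's origin. Grasp the shell across its outside
- lid: loose flat aluminium disc, 64 mm across, 5 thick, with a round black knob on top (24 mm across, from 19 to 35 mm above the underside) and below it a tapered plug 8 mm deep like the sieves' skirts. 35 high in all, 90 g. Origin: centre of the plug's underside; seated 38 mm above the coarse sieve's origin. Grasp the knob
- bench_timer: bystander, loose: small light grey timer with three keys, 62 x 66 x 20 mm. Origin: centre of the underside
- beaker: bystander, loose: empty glass beaker, 54 mm across, 70 mm high. Origin: centre of the underside
- dropper_bottle: bystander, loose: small white bottle with a black cap, 32 mm across, 76 mm high. Origin: centre of the underside
- marker: bystander, loose: a lying marker pen, 13 x 130 x 13 mm, long along its y axis. Origin: centre of the underside

How it is judged (in metres and radians):
On the way, in this order (a step that is already met when the one before it is completed fails the run):
1. the pan is snapped fully home in the shaker base and let go (z of pan in the frame of shaker_base between 0.02 and 0.024 m and horizontal distance between pan and shaker_base below 0.004 m and angle between pan's own z axis and vertical below 0.06 rad and contact force between pan and the fingers below 0.2 N), for 0.2 s.
2. the fine sieve is seated on the pan and let go (z of fine_sieve in the frame of pan between 0.028 and 0.032 m and horizontal distance between fine_sieve and pan below 0.005 m and angle between fine_sieve's own z axis and vertical below 0.06 rad and contact force between fine_sieve and the fingers below 0.2 N), for 0.2 s.
3. the coarse sieve is seated on the fine sieve and let go (z of coarse_sieve in the frame of fine_sieve between 0.022 and 0.026 m and horizontal distance between coarse_sieve and fine_sieve below 0.005 m and angle between coarse_sieve's own z axis and vertical below 0.06 rad and contact force between coarse_sieve and the fingers below 0.2 N), for 0.2 s.
4. the lid is seated on the coarse sieve and let go (z of lid in the frame of coarse_sieve between 0.036 and 0.04 m and horizontal distance between lid and coarse_sieve below 0.005 m and angle between lid's own z axis and vertical below 0.06 rad and contact force between lid and the fingers below 0.2 N), for 0.2 s.
At the end, for the whole second after the job is handed in: Pan home in the base (height within 2 mm, centred within 4 mm); fine sieve on the pan, coarse sieve on the fine one, lid on the coarse one (each within 2 mm of its seated height, centred within 5 mm on the piece below, tilt under 0.06 rad); all four released and at rest (all of step 1 and all of step 2 and all of step 3 and all of step 4 and linear speed of each of pan, fine_sieve, coarse_sieve, lid below 0.01 m/s); the robot touches nothing.
It fails at once if the timer, beaker, dropper bottle or marker is shifted by more than 30 mm, or the beaker or dropper bottle is tipped over (distance of any of bench_timer, beaker, dropper_bottle, marker from where it was at the start of the episode above 0.03 m or angle between any of beaker, dropper_bottle's own z axis and vertical above 0.5 rad).
It also fails if it takes over 122 s, if anything falls off the work surface, if the arm or the gripper's body presses on something with over 40 N, if the wrist force passes 120 N, or if a joint passes its speed limit or range.

## Robot

A 6-joint arm with a two-finger parallel gripper is mounted at the origin on a cart in front of the work surface, level with it; the furniture and walls round the work are solid. World frame = base frame: x ahead of the robot, y to its left, z up, the work surface at z = 0. Lengths are in m, angles in degrees, forces in N, time in s.
With the tool pointing down it reaches from about 0.4 to 0.825 m from the base axis. Payload 7 kg.
Tool frame: the origin (TCP) lies on the centre line of the jaws, within the pads' length; the fingertips stand 14 mm ahead of it and the grasp point (between the pads) lies 5 mm behind it; z points along the fingers, y is the line along which they close (so a half turn about z gives the same grasp; the last joint's range is limited). The gripper opens to 88 mm and grips with 3 to 60 N. Pads are 19 mm wide; open, the fingers measure 130 mm over their backs; the gripper's body (78 mm by 193 mm) begins 47 mm behind the grasp point.
Start: joints at [-50.644, 20.546, 0.682, 0, -70.136, -16.507], TCP at [0.262, -0.622, 0.241] pointing down, gripper open.
Joint ranges: [-176.03, 176.03], [-82.01, 121.73], [-58.28, 71.71], [-173.87, 95.51], [-174.79, -0.11], [-173.66, 173.66]. Speed limits (degrees/s): [136.94, 136.94, 172.46, 180, 180, 180].

## Interface

Orientations are given as [roll, pitch, yaw] about the fixed x, y, z axes, in that order (R = Rz(yaw) Ry(pitch) Rx(roll)).
In Python, from plant import r gives the robot as it stands.
- The arm moves only by the tool send_rows, never from a script. Its argument "steps" is a list of rows, each an object with "dp": the shift along the tool's x, y, z in mm, a list of three; "roll": the turn about the tool's z in rad; "jaw": the opening in per cent of the stroke, from 0 (shut) to 100 (fully open). In form: [{"dp": [tx, ty, tz], "roll": roll, "jaw": jaw}, ...]. A call has 1 to 5 rows; each row is the pose to reach, as a shift and turn from the pose commanded when the call began, along the tool's axes at that moment; what a row does not reach only later rows make up. A row lasts 1/8 s, in which the tool goes at most 62.5 mm and 10.7 degrees, less where a joint would pass 70% of its speed; a pose out of reach is approached as far as the arm can. A call with a gripper value outside its range is refused whole. The fingers move at their own pace and stop on an object; "newtons" is the grip in N (left out, the last holds). Time passes only in rows, so rows that repeat a pose let the fingers close. It gives the time, the measured TCP pose, the force, the opening and the grip force at its end, in the units of the state.
- r.get_state(): the state, without advancing time (a new reading comes with each control period).
- r.capture(name): name is "scene" or "top"; returns a dict with "image" (480x640x3 uint8, blue, green, red), "K" (3x3 intrinsics, pixels), "rvec" (rotation vector, rad) and "tvec" (3), from world to camera coordinates, as OpenCV has them. Camera axes: x right, y down, z forward; pixel columns grow to the right and rows downward; lengths in m; the calibration is good to about 2 mm. A picture is of the moment at which its call begins. There is no depth.
- r.close_job(): hands the job in; it is judged then, once.
The state is a dict: "time_s": time; "joints": joint angles; "qd": joint speeds; "joint_torque": joint torques, N m; "tcp_pos": TCP position; "eef_rot": TCP orientation; "contact_force": force on the tool from outside, world axes, zero at the start; "moment": the same for the moment, N m; "gripper_width": finger opening in m; "gripper_force": force on a finger pad.
Only numpy, scipy, OpenCV 4.12 (cv2) and the standard library are available. Lean on these libraries where they do the work, as an engineer would, in place of code of your own. Each camera call takes 0.05 s, during which the arm holds its last target. There are 200 camera calls.

## Working session

There is one attempt and no reset: what is moved stays moved. The work goes in short steps, Python scripts to look and compute and a tool call to move; the robot and the scene stay as the last step left them, time stands still between calls to the robot, and variables do not carry over. Pictures are saved under pics/ and viewed, at most 14 in all, crops included, and the job is handed in when it is done.

Besides the shell and the picture viewer there is one more tool, called after ">>>" as name(argument=value, ...), one argument or row to a line, values as JSON. send_rows: Moves the arm, as the interface text tells. Its arguments: {"type":"object","properties":{"steps":{"type":"array","items":{"type":"object","properties":{"dp":{"type":"array","items":{"type":"number"}},"roll":{"type":"number"},"jaw":{"type":"number"}}}},"newtons":{"type":"number"}},"required":["steps"]}

```bash
ls; mkdir -p pics; python3 - <<'E'
from plant import r
import cv2,numpy as np
s=r.get_state();print(s)
for n in("scene","top"):
    c=r.capture(n);cv2.imwrite(f"pics/{n}0.png",c["image"]);R=cv2.Rodrigues(np.array(c["rvec"]))[0]
    print(n,c["K"],-R.T@np.array(c["tvec"]).ravel(),R.round(3))
E
```

```text
pics
{'time_s': 0.0, 'joints': array([-5.06444953e+01,  2.05925294e+01,  6.32062748e-01, -1.86272172e-02,
       -7.01350159e+01, -1.65061792e+01]), 'qd': array([-0.0283642 , -0.04174447,  0.02192913,  0.03902589, -0.03331608,
       -0.10814796]), 'joint_torque': array([ 7.97143207e-05, -5.82714200e+01,  2.93051541e+01,  6.99694142e+00,
        6.72103168e-03, -1.69092427e-04]), 'tcp_pos': array([ 0.2618843 , -0.62161444,  0.23960201]), 'eef_rot': array([ 1.79903477e+02, -1.03419220e-02, -1.57157010e+02]), 'contact_force': array([ 0.25296944,  0.64924808, -0.12945323]), 'moment': array([ 0.05426098, -0.02371354,  0.01500996]), 'gripper_force': 0.0, 'gripper_width': 0.08750084125024937}
scene [[557.76783488   0.         324.4058736 ]
 [  0.         557.76783488 238.2316294 ]
 [  0.           0.           1.        ]] [-0.36545239 -0.76404294  0.71018868] [[ 0.653 -0.757  0.025]
 [-0.367 -0.345 -0.864]
 [ 0.663  0.555 -0.503]]
top [[434.13954977   0.         314.54876917]
 [  0.         434.13954977 230.4997794 ]
 [  0.           0.           1.        ]] [0.33100524 0.00164969 1.11399625] [[ 0.063 -0.998  0.003]
 [-0.978 -0.063 -0.201]
 [ 0.201  0.01  -0.98 ]]
```

View pics/scene0.png

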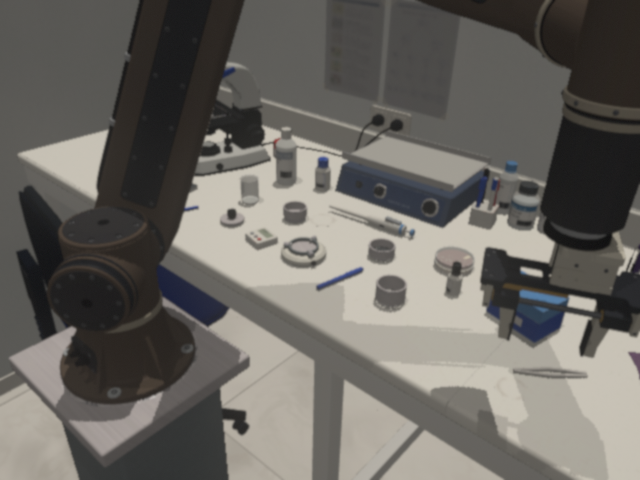

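View pics/top0.png

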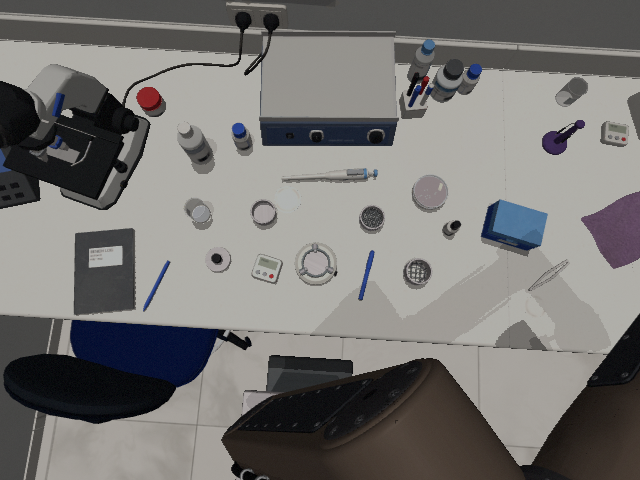

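The top view shows the base (316,264), pan (264,212), fine sieve (372,217), coarse sieve (418,271) and lid (218,260). It also shows the timer (267,268), beaker (200,212), bottle (452,228) and marker (367,275). In the scene view the base is at (303,250), pan (295,212), fine sieve (381,250), coarse sieve (391,291) and lid (232,217).

```bash
python3 - <<'E'
import cv2,numpy as np
t=cv2.imread("pics/top0.png")[190:295,190:470];s=cv2.imread("pics/scene0.png")[185:310,215:475]
f=2.8;a=cv2.resize(t,None,fx=f,fy=f,interpolation=cv2.INTER_CUBIC);g=2.4
b=cv2.resize(s,None,fx=g,fy=g,interpolation=cv2.INTER_CUBIC)
o=np.zeros((a.shape[0]+b.shape[0],800,3),np.uint8);o[:a.shape[0],:a.shape[1]]=a;o[a.shape[0]:,:b.shape[1]]=b
o=cv2.convertScaleAbs(o,alpha=1.2);print(o.shape);cv2.imwrite("pics/crop1.png",o[:600])
E
```

```text
(594, 800, 3)
```

View pics/crop1.png

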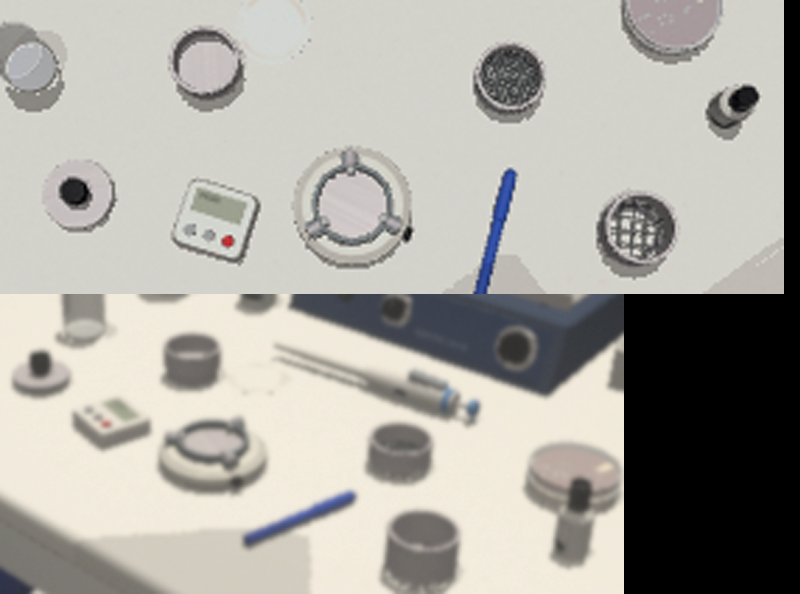

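Crop: clear pan, sieve, base and lid outlines in both views. The upper arcs of each silhouette are the rim edges, so I'll ray-cast those and fit circles.

```bash
cat > h.py <<'E'
import cv2,numpy as np
from scipy.optimize import least_squares
def rays(c,uv):
    R=cv2.Rodrigues(np.array(c["rvec"],float))[0]
    n=cv2.undistortPoints(np.array(uv,float).reshape(-1,1,2),np.array(c["K"]),None).reshape(-1,2)
    return -R.T@np.array(c["tvec"],float).ravel(),np.c_[n,np.ones(len(n))]@R
def plane(c,uv,z):
    o,d=rays(c,uv);return (o+d*((z-o[2])/d[:,2])[:,None])[:,:2]
def blob(img,seed,half,thr,S=4,inv=True):
    "contour of the dark (inv) blob nearest to seed, full-image pixels"
    u,v=seed;x0,y0=int(u-half),int(v-half)
    g=cv2.cvtColor(img[y0:y0+2*half,x0:x0+2*half],cv2.COLOR_BGR2GRAY)
    g=cv2.resize(g,None,fx=S,fy=S,interpolation=cv2.INTER_CUBIC)
    m=((g<thr) if inv else (g>thr)).astype(np.uint8)
    cs=cv2.findContours(m,cv2.RETR_EXTERNAL,cv2.CHAIN_APPROX_NONE)[0]
    cs=[k for k in cs if cv2.contourArea(k)>30*S*S/4]
    k=min(cs,key=lambda k:np.hypot(*(k.reshape(-1,2).mean(0)-half*S)))
    return (k.reshape(-1,2)+.5)/S-.5+[x0,y0]
def arc(p,deg=75):
    c=(p.max(0)+p.min(0))/2;d=p-c
    return p[np.abs(np.degrees(np.arctan2(d[:,0],-d[:,1])))<deg]
def circ(P,rad=None,s=.001):
    f=lambda q:np.hypot(P[:,0]-q[0],P[:,1]-q[1])-(rad if rad else q[2])
    x0=[*P.mean(0)]+([] if rad else [.03])
    q=least_squares(f,x0,loss="soft_l1",f_scale=s)
    return q.x,np.median(np.abs(f(q.x)))
def height(ct,cs,pt,ps,rad,zs=np.arange(-.01,.08,.001)):
    g=[np.hypot(*(circ(plane(ct,pt,z),rad)[0][:2]-circ(plane(cs,ps,z),rad)[0][:2])) for z in zs]
    i=int(np.argmin(g));return zs[i],g[i]
E
cat > m.py <<'E'
from plant import r
from h import *
ct=r.capture("top");cs=r.capture("scene")
T={"pan":((264,212),(295,212),.033,.038),"fine":((372,217),(381,250),.0325,.032),"coarse":((418,271),(391,289),.0325,.046),"knob":((216,258),(231,213),.012,.035),"base":((316,264),(303,250),.0365,.0315)}
for n,(a,b,rad,z) in T.items():
    th={"knob":(70,80),"base":(140,140)}.get(n,(165,165))
    pa=blob(ct["image"],a,22 if n!="base" else 26,th[0]);pb=blob(cs["image"],b,26,th[1])
    ua,ub=(arc(pa),arc(pb)) if n!="base" else (pa,pb)
    A,B=plane(ct,ua,z),plane(cs,ub,z)
    print(n,"bbox",pa.min(0).round(),pa.max(0).round(),pb.min(0).round(),pb.max(0).round())
    print("  top fix",circ(A,rad),"free",circ(A)[0].round(4));print("  scn fix",circ(B,rad),"free",circ(B)[0].round(4));print("  height",height(ct,cs,ua,ub,rad))
for n,uv,z in[("timer",(267,268),.02),("beaker top",(200,207),.07),("bottle cap",(455,225),.076),("marker ends",(372,251),.006),("m2",(361,299),.006),("lid disc",(218,260),.013),("base",(316,264),.03)]:
    print(n,plane(ct,[uv],z).round(3))
E
python3 m.py
```

```text
pan bbox [249. 198.] [278. 230.] [282. 201.] [307. 225.]
  top fix (array([0.59392033, 0.14675787]), np.float64(0.0009119017980652698)) free [0.5912 0.1465 0.0353]
  scn fix (array([0.59336205, 0.14464465]), np.float64(0.0009116745294719154)) free [0.5941 0.1454 0.0321]
  height (np.float64(0.03699999999999996), np.float64(0.0010658998622790987))
fine bbox [358. 205.] [385. 234.] [367. 238.] [395. 264.]
  top fix (array([ 0.59832058, -0.13173811]), np.float64(0.0006205380472454232)) free [ 0.5973 -0.1318  0.0333]
  scn fix (array([ 0.59750547, -0.13624673]), np.float64(0.0006692250868480798)) free [ 0.5985 -0.1356  0.0315]
  height (np.float64(0.029999999999999964), np.float64(0.0028065531208295406))
coarse bbox [402. 257.] [432. 290.] [373. 274.] [406. 312.]
  top fix (array([ 0.46704165, -0.24721676]), np.float64(0.0014126088917976384)) free [ 0.462  -0.2474  0.0366]
  scn fix (array([ 0.46320476, -0.25508497]), np.float64(0.0007758419949744078)) free [ 0.4632 -0.2551  0.0325]
  height (np.float64(0.04099999999999995), np.float64(0.0032734099743016738))
knob bbox [211. 253.] [222. 
[... 154 characters left out ...]
(array([0.46226389, 0.24670393]), np.float64(0.0011322013951414155)) free [0.4636 0.2484 0.0098]
  height (np.float64(0.029999999999999964), np.float64(0.001957469170263584))
base bbox [297. 242.] [337. 285.] [283. 237.] [318. 259.]
  top fix (array([0.45656479, 0.00126283]), np.float64(0.008135806831961391)) free [0.4625 0.0028 0.0452]
  scn fix (array([ 0.46434376, -0.00257983]), np.float64(0.00520414853818852)) free [ 0.4663 -0.0033  0.0418]
  height (np.float64(0.03299999999999996), np.float64(0.008258780192553954))
timer [[0.451 0.126]]
beaker top [[0.587 0.299]]
bottle cap [[ 0.58  -0.331]]
marker ends [[ 0.514 -0.139]]
m2 [[ 0.39  -0.116]]
lid disc [[0.465 0.253]]
base [[0.468 0.003]]
```

>>> send_rows(
  steps=[
    {"dp": [-41,39,0],"roll": 0.13,"jaw": 100},
    {"dp": [-82,78,0],"roll": 0.26,"jaw": 100},
    {"dp": [-123,117,0],"roll": 0.4,"jaw": 100},
    {"dp": [-164,156,0],"roll": 0.4,"jaw": 100},
    {"dp": [-205,195,0],"roll": 0.4,"jaw": 100},
  ],
  newtons=15,
)

```text
time_s: 0.82
tcp_pos: [0.3757, -0.361, 0.2406]
eef_rot: [-180.0, 0.0, 179.9]
contact_force: [1.0, 0.4, 0.3]
gripper_width: 0.0878
gripper_force: 0.0
```

>>> send_rows(
  steps=[
    {"dp": [-24,56,0],"roll": 0,"jaw": 100},
    {"dp": [-48,112,0],"roll": 0,"jaw": 100},
    {"dp": [-72,168,0],"roll": 0,"jaw": 100},
    {"dp": [-96,224,0],"roll": 0,"jaw": 100},
    {"dp": [-120,280,0],"roll": 0,"jaw": 100},
  ],
)

```text
time_s: 1.45
tcp_pos: [0.496, -0.0808, 0.2409]
eef_rot: [180.0, 0.0, 179.9]
contact_force: [1.5, -0.9, -0.7]
gripper_width: 0.0875
gripper_force: 0.0
```

>>> send_rows(
  steps=[
    {"dp": [-24,56,0],"roll": 0,"jaw": 100},
    {"dp": [-48,112,30],"roll": 0,"jaw": 100},
    {"dp": [-72,168,60],"roll": 0,"jaw": 100},
    {"dp": [-98,227,90],"roll": 0,"jaw": 100},
    {"dp": [-98,227,130],"roll": 0,"jaw": 100},
  ],
)

```text
time_s: 2.08
tcp_pos: [0.5961, 0.1476, 0.1106]
eef_rot: [179.9, 0.2, -179.9]
contact_force: [0.3, -1.2, -0.8]
gripper_width: 0.088
gripper_force: 0.0
```

>>> send_rows(
  steps=[
    {"dp": [2,-2,30],"roll": 0,"jaw": 100},
    {"dp": [2,-2,60],"roll": 0,"jaw": 100},
    {"dp": [2,-2,82],"roll": 0,"jaw": 100},
    {"dp": [2,-2,82],"roll": 0,"jaw": 60},
    {"dp": [2,-2,82],"roll": 0,"jaw": 60},
  ],
  newtons=5,
)

```text
time_s: 2.7
tcp_pos: [0.5924, 0.1423, 0.0294]
eef_rot: [180.0, 0.0, 179.9]
contact_force: [0.3, 0.4, 0.5]
gripper_width: 0.0729
gripper_force: 0.2
```

>>> send_rows(
  steps=[
    {"dp": [0,0,0],"roll": 0,"jaw": 60},
    {"dp": [0,0,0],"roll": 0,"jaw": 60},
    {"dp": [0,0,0],"roll": 0,"jaw": 60},
  ],
)

```text
time_s: 3.08
tcp_pos: [0.5927, 0.1425, 0.0297]
eef_rot: [179.9, 0.1, 180.0]
contact_force: [0.4, 2.1, 3.8]
gripper_width: 0.0642
gripper_force: 5.0
```

>>> send_rows(
  steps=[
    {"dp": [0,0,0],"roll": 0,"jaw": 100},
    {"dp": [0,0,0],"roll": 0,"jaw": 100},
    {"dp": [0,0,0],"roll": -0.18,"jaw": 100},
    {"dp": [0,0,0],"roll": -0.36,"jaw": 100},
    {"dp": [0,0,0],"roll": -0.54,"jaw": 100},
  ],
)

```text
time_s: 3.7
tcp_pos: [0.5915, 0.1418, 0.0282]
eef_rot: [180.0, -0.1, -148.8]
contact_force: [-0.2, 0.5, -0.0]
gripper_width: 0.0874
gripper_force: 0.0
```

>>> send_rows(
  steps=[
    {"dp": [0,0,0],"roll": -0.18,"jaw": 100},
    {"dp": [0,0,0],"roll": -0.36,"jaw": 100},
    {"dp": [0,0,0],"roll": -0.54,"jaw": 100},
    {"dp": [0,0,0],"roll": -0.72,"jaw": 100},
    {"dp": [0,0,0],"roll": -0.9,"jaw": 100},
  ],
)

```text
time_s: 4.32
tcp_pos: [0.5915, 0.1418, 0.0282]
eef_rot: [180.0, -0.0, -97.2]
contact_force: [-0.0, -0.2, 0.9]
gripper_width: 0.0878
gripper_force: 0.0
```

>>> send_rows(
  steps=[
    {"dp": [0,0,0],"roll": -0.13,"jaw": 100},
    {"dp": [0,0,0],"roll": -0.13,"jaw": 60},
    {"dp": [0,0,0],"roll": -0.13,"jaw": 60},
    {"dp": [0,0,0],"roll": -0.13,"jaw": 60},
    {"dp": [0,0,0],"roll": -0.13,"jaw": 60},
  ],
  newtons=30,
)

```text
time_s: 4.95
tcp_pos: [0.5919, 0.142, 0.0285]
eef_rot: [-180.0, 0.0, -90.2]
contact_force: [0.9, 0.3, -0.7]
gripper_width: 0.0641
gripper_force: 30.0
```

>>> send_rows(
  steps=[
    {"dp": [0,0,-40],"roll": 0,"jaw": 55},
    {"dp": [0,0,-90],"roll": 0,"jaw": 55},
    {"dp": [0,0,-90],"roll": 0,"jaw": 55},
  ],
)

```text
time_s: 5.32
tcp_pos: [0.5942, 0.1431, 0.1228]
eef_rot: [-179.6, 0.2, -90.1]
contact_force: [-0.3, -0.1, -1.1]
gripper_width: 0.0642
gripper_force: 30.0
```

```bash
python3 - <<'E'
from plant import r
from h import *
st=r.get_state();print(st["tcp_pos"],st["gripper_width"])
ct=r.capture("top");cs=r.capture("scene")
cv2.imwrite("pics/t1.png",ct["image"]);cv2.imwrite("pics/s1.png",cs["image"])
a=cv2.resize(ct["image"][225:305,276:356],None,fx=5,fy=5,interpolation=cv2.INTER_CUBIC)
b=cv2.resize(cs["image"][215:279,270:334],None,fx=6.25,fy=6.25,interpolation=cv2.INTER_CUBIC)
cc=cv2.resize(cs["image"][140:240,250:350],(400,200))
o=np.hstack([a,b]);
c2=cv2.resize(ct["image"][150:250,200:400],(400,200))
cv2.imwrite("pics/crop2.png",np.vstack([o,np.hstack([c2,cv2.resize(cs["image"][130:230,220:420],(400,200))])]))
E
```

```text
[0.59416848 0.14308673 0.12281183] 0.06416023327555685
```

View pics/crop2.png

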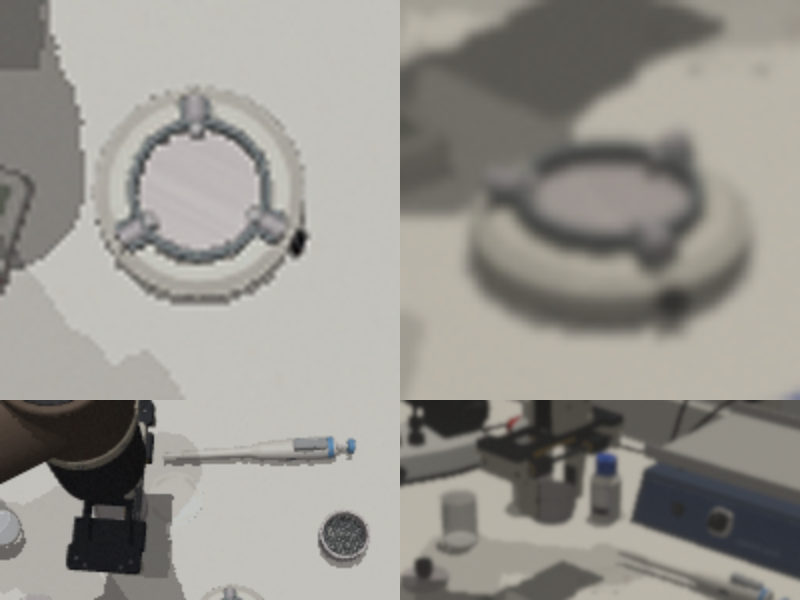

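Top crop: collar ring centred at about crop (200,192), i.e. pixel (316,263), with three housings at 90°, 215° and 330°. In the scene crop the collar is at about (605,195). The pan is held and upright.

```bash
cat > base.py <<'E'
from h import *
def trim(P,q0,rad,it=8,w=.004):
    q=np.array(q0,float)
    for _ in range(it):
        d=np.hypot(*(P-q[:2]).T)-(rad if rad else q[2]);k=abs(d)<w
        q=circ(P[k],rad,.0007)[0]
    return q.round(4),int(k.sum()),len(P)
def ring(c,seed,half,thr,z,q0):
    u,v=seed;x0,y0=u-half,v-half;S=4
    g=cv2.cvtColor(c["image"][y0:y0+2*half,x0:x0+2*half],cv2.COLOR_BGR2GRAY)
    g=cv2.resize(g,None,fx=S,fy=S,interpolation=cv2.INTER_CUBIC)
    cs=cv2.findContours((g<thr).astype(np.uint8),cv2.RETR_LIST,cv2.CHAIN_APPROX_NONE)[0]
    P=np.vstack([k.reshape(-1,2) for k in cs]);P=(P+.5)/S-.5+[x0,y0]
    M=plane(c,P,z);d=np.hypot(*(M-q0).T)
    return M[(d>.033)&(d<.041)],M[(d>.027)&(d<.033)]
E
python3 - <<'E'
from plant import r
from base import *
ct=r.capture("top");cs=r.capture("scene")
for n,c,seed,h in(("top",ct,(316,263),24),("scn",cs,(302,247),22)):
  for thr in(110,125,140,150):
    q=np.array([.467,.002]) 
    for z in (.0315,):
      for _ in range(3):
        o,i=ring(c,seed,h,thr,z,q);
        if len(o)<50: break
        a=trim(o,q,.0365);q=a[0][:2]
      if len(o)>50: print(n,thr,"outer",*a,"free",*trim(o,[*q,.0365],None),"| inner",*(trim(i,[*q,.0315],.0315) if len(i)>50 else ()))
# held pan in scene view
p=blob(cs["image"],(359,182),26,110) if 0 else None
E
```

```text
top 110 outer [0.4679 0.0019] 396 399 free [0.4691 0.0029 0.035 ] 378 399 | inner [0.4686 0.0027] 311 311
top 125 outer [0.4705 0.0024] 416 444 free [0.4703 0.0031 0.0355] 414 444 | inner [0.4702 0.0035] 291 291
top 140 outer [4.672e-01 3.000e-04] 343 374 free [0.4676 0.001  0.0356] 330 374 | inner [0.4672 0.0019] 213 228
top 150 outer [0.467  0.0006] 325 359 free [0.4674 0.001  0.0355] 303 359 | inner [0.4668 0.0021] 195 208
scn 110 outer [0.4667 0.0018] 194 208 free [0.4661 0.0006 0.0379] 183 208 | inner [0.4702 0.0015] 97 106
scn 125 outer [0.4693 0.0018] 139 145 free [0.4678 0.0014 0.0379] 141 145 | inner [0.4725 0.0023] 103 107
scn 140 outer [0.472  0.0015] 95 98 free [0.4688 0.0014 0.039 ] 94 98 | inner [0.475  0.0046] 84 84
```

>>> send_rows(
  steps=[
    {"dp": [42,37,0],"roll": 0,"jaw": 55},
    {"dp": [84,75,0],"roll": 0,"jaw": 55},
    {"dp": [125,112,0],"roll": 0,"jaw": 55},
    {"dp": [141,126,0],"roll": 0,"jaw": 55},
    {"dp": [141,126,10],"roll": 0,"jaw": 55},
  ],
)

```text
time_s: 6.15
tcp_pos: [0.4651, 0.0005, 0.1085]
eef_rot: [-180.0, 0.0, -90.2]
contact_force: [0.4, 0.6, -2.0]
gripper_width: 0.0637
gripper_force: 30.0
```

>>> send_rows(
  steps=[
    {"dp": [0,0,0],"roll": 0,"jaw": 55},
    {"dp": [0,0,0],"roll": 0,"jaw": 55},
  ],
)

```text
time_s: 6.4
tcp_pos: [0.4663, 0.0019, 0.1082]
eef_rot: [180.0, -0.0, -90.1]
contact_force: [0.1, 0.1, -1.1]
gripper_width: 0.064
gripper_force: 30.0
```

>>> send_rows(
  steps=[
    {"dp": [0,-2,20],"roll": 0,"jaw": 55},
    {"dp": [0,-2,38],"roll": 0,"jaw": 55},
    {"dp": [0,-2,45],"roll": 0,"jaw": 55},
    {"dp": [0,-2,45],"roll": 0,"jaw": 55},
  ],
)

```text
time_s: 6.9
tcp_pos: [0.4678, 0.0015, 0.0633]
eef_rot: [180.0, -0.0, -90.1]
contact_force: [0.6, -0.4, -1.9]
gripper_width: 0.0637
gripper_force: 30.0
```

```bash
python3 - <<'E'
from plant import r
import cv2,numpy as np
st=r.get_state();print(st["tcp_pos"],st["contact_force"])
ct=r.capture("top");cs=r.capture("scene")
a=cv2.resize(ct["image"][224:304,276:356],None,fx=5,fy=5,interpolation=cv2.INTER_CUBIC)
b=cv2.resize(cs["image"][205:285,262:342],None,fx=5,fy=5,interpolation=cv2.INTER_CUBIC)
cv2.imwrite("pics/crop3.png",np.hstack([a,b]))
E
```

```text
[0.46775692 0.00149462 0.06330759] [ 0.61153512 -0.37359074 -1.90998555]
```

View pics/crop3.png

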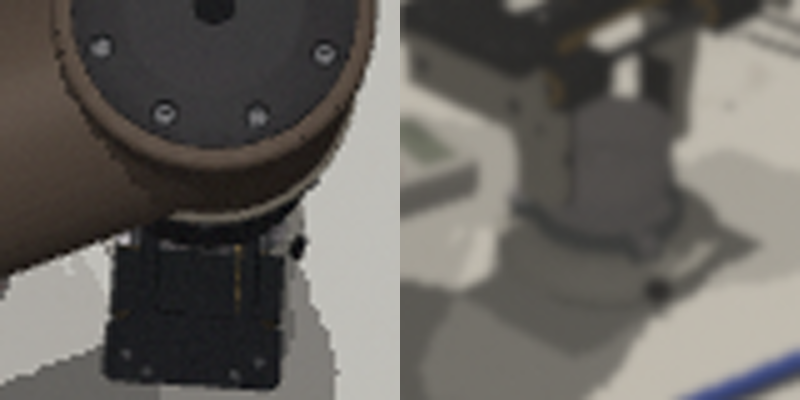

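The pan (scene crop, about (625,165)) hovers over the collar and looks centred. I'll lower it until it touches.

>>> send_rows(
  steps=[
    {"dp": [0,0,2],"roll": 0,"jaw": 55},
    {"dp": [0,0,3],"roll": 0,"jaw": 55},
    {"dp": [0,0,4],"roll": 0,"jaw": 55},
    {"dp": [0,0,4],"roll": 0,"jaw": 55},
  ],
)

```text
time_s: 7.5
tcp_pos: [0.4688, 0.0017, 0.0602]
eef_rot: [-179.9, 0.0, -90.1]
contact_force: [0.1, 1.2, 5.0]
gripper_width: 0.0638
gripper_force: 30.0
```

>>> send_rows(
  steps=[
    {"dp": [0,0,2],"roll": 0,"jaw": 100},
    {"dp": [0,0,2],"roll": 0,"jaw": 100},
    {"dp": [0,0,2],"roll": 0,"jaw": 100},
    {"dp": [0,0,-48],"roll": 0,"jaw": 100},
    {"dp": [0,0,-108],"roll": 0,"jaw": 100},
  ],
)

```text
time_s: 8.12
tcp_pos: [0.4664, 0.0008, 0.1678]
eef_rot: [179.8, -0.1, -90.1]
contact_force: [0.9, -0.1, 0.4]
gripper_width: 0.0875
gripper_force: 0.0
```

>>> send_rows(
  steps=[
    {"dp": [60,0,0],"roll": 0,"jaw": 100},
    {"dp": [120,0,0],"roll": 0,"jaw": 100},
    {"dp": [180,0,0],"roll": 0,"jaw": 100},
    {"dp": [240,0,0],"roll": 0,"jaw": 100},
  ],
)

```text
time_s: 8.62
tcp_pos: [0.4667, -0.2406, 0.1676]
eef_rot: [-180.0, 0.0, -90.1]
contact_force: [1.0, 0.6, 1.1]
gripper_width: 0.0874
gripper_force: 0.0
```

```bash
python3 - <<'E'
from plant import r
from h import *
print(r.get_state()["tcp_pos"])
ct=r.capture("top");cs=r.capture("scene")
for n,c,s in(("top",ct,(316,258)),("scn",cs,(303,244))):
    cv2.imwrite(f"pics/{n}4.png",c["image"])
a=cv2.resize(ct["image"][224:304,276:356],None,fx=5,fy=5,interpolation=cv2.INTER_CUBIC)
b=cv2.resize(cs["image"][205:285,262:342],None,fx=5,fy=5,interpolation=cv2.INTER_CUBIC)
cv2.imwrite("pics/crop4.png",np.hstack([a,b]))
E
```

```text
[ 0.46666422 -0.24056305  0.16764122]
```

View pics/crop4.png

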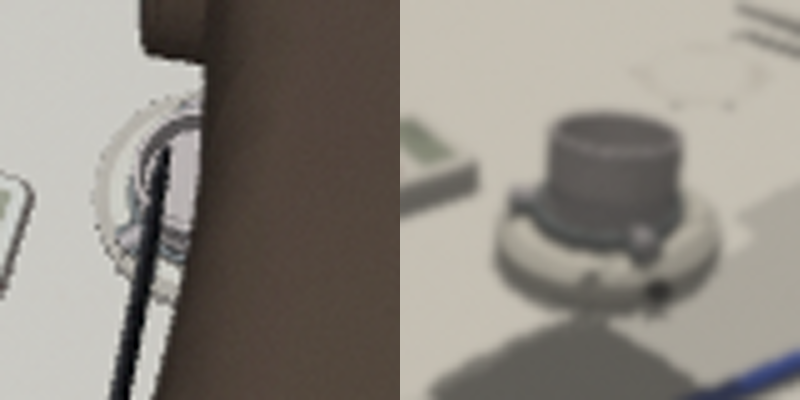

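The pan (scene crop (615,165)) stands upright and centred in the collar, resting high on the balls. Next I'll get the scene camera's bias from its known position.

```bash
python3 - <<'E'
from plant import r
from h import *
cs=r.capture("scene")
for t in(110,125,140,150):
    p=blob(cs["image"],(385-262+262,0) if 0 else (385,0),1,1) if 0 else blob(cs["image"],(385-80,240),26,t)
    u=arc(p,60);print(t,p.min(0),p.max(0),circ(plane(cs,u,.069),.033))
E
```

```text
110 [283.875 228.125] [317.875 258.125] (array([ 0.45798497, -0.01319952]), np.float64(0.0013290171802232617))
125 [281.125 227.625] [324.875 265.375] (array([ 0.45942717, -0.01115766]), np.float64(0.0009753886003334711))
140 [280.625 227.125] [325.375 265.375] (array([ 0.46118055, -0.0098313 ]), np.float64(0.0008773560632396454))
150 [280.375 226.875] [325.625 265.375] (array([ 0.46227407, -0.00919441]), np.float64(0.0008900605492124722))
```

```bash
python3 - <<'E'
from plant import r
from h import *
cs=r.capture("scene")
for t in(125,140,150,165):
    p=blob(cs["image"],(305,240),26,t);u=p[p[:,1]<231.5]
    print(t,u.min(0),u.max(0),circ(plane(cs,u,.069),.033),circ(plane(cs,u,.069))[0])
E
```

```text
125 [292.375 227.625] [316.375 231.375] (array([ 0.45905626, -0.01038888]), np.float64(0.0007835653642229781)) [ 0.45675364 -0.01195531  0.03551194]
140 [291.875 227.125] [316.875 231.375] (array([ 0.460733  , -0.00893545]), np.float64(0.0007854004180882224)) [ 0.45902875 -0.01010936  0.03483517]
150 [291.375 226.875] [317.375 231.375] (array([ 0.46179535, -0.00822345]), np.float64(0.0008141934401644825)) [ 0.45960235 -0.00979271  0.03538132]
165 [290.875 226.375] [317.875 231.375] (array([ 0.46357793, -0.00662362]), np.float64(0.0008600907287632104)) [ 0.46120785 -0.00848987  0.03564309]
```

>>> send_rows(
  steps=[
    {"dp": [-60,-2,0],"roll": 0,"jaw": 0},
    {"dp": [-120,-2,0],"roll": 0,"jaw": 0},
    {"dp": [-180,-2,0],"roll": 0,"jaw": 0},
    {"dp": [-240,-2,0],"roll": 0,"jaw": 0},
    {"dp": [-242,-2,40],"roll": 0,"jaw": 0},
  ],
)

```text
time_s: 9.45
tcp_pos: [0.4717, 0.0089, 0.1299]
eef_rot: [-179.6, 0.2, -89.7]
contact_force: [0.6, 0.0, -0.6]
gripper_width: 0.0431
gripper_force: 0.0
```

>>> send_rows(
  steps=[
    {"dp": [0,0,20],"roll": 0,"jaw": 0},
    {"dp": [0,0,40],"roll": 0,"jaw": 0},
    {"dp": [0,0,55],"roll": 0,"jaw": 0},
    {"dp": [0,0,60],"roll": 0,"jaw": 0},
    {"dp": [0,0,60],"roll": 0,"jaw": 0},
  ],
)

```text
time_s: 10.07
tcp_pos: [0.4694, 0.0039, 0.0677]
eef_rot: [180.0, -0.0, -90.0]
contact_force: [-0.0, -1.0, 1.2]
gripper_width: 0.0004
gripper_force: 0.0
```

>>> send_rows(
  steps=[
    {"dp": [2,1,0],"roll": 0,"jaw": 0},
    {"dp": [2,1,2],"roll": 0,"jaw": 0},
    {"dp": [2,1,4],"roll": 0,"jaw": 0},
    {"dp": [2,1,6],"roll": 0,"jaw": 0},
    {"dp": [2,1,8],"roll": 0,"jaw": 0},
  ],
)

```text
time_s: 10.7
tcp_pos: [0.4686, 0.0012, 0.0594]
eef_rot: [180.0, -0.0, -90.1]
contact_force: [0.1, -0.3, -0.0]
gripper_width: 0.0003
gripper_force: 0.0
```

>>> send_rows(
  steps=[
    {"dp": [0,0,1],"roll": 0,"jaw": 0},
    {"dp": [0,0,2],"roll": 0,"jaw": 0},
    {"dp": [0,0,3],"roll": 0,"jaw": 0},
    {"dp": [0,0,4],"roll": 0,"jaw": 0},
    {"dp": [0,0,4],"roll": 0,"jaw": 0},
  ],
)

```text
time_s: 11.32
tcp_pos: [0.4686, 0.0012, 0.0555]
eef_rot: [180.0, -0.0, -90.1]
contact_force: [0.7, -1.4, -0.1]
gripper_width: 0.0006
gripper_force: 0.0
```

>>> send_rows(
  steps=[
    {"dp": [0,0,1],"roll": 0,"jaw": 0},
    {"dp": [0,0,2],"roll": 0,"jaw": 0},
    {"dp": [0,0,3],"roll": 0,"jaw": 0},
    {"dp": [0,0,4],"roll": 0,"jaw": 0},
    {"dp": [0,0,4],"roll": 0,"jaw": 0},
  ],
)

```text
time_s: 11.95
tcp_pos: [0.4686, 0.0012, 0.0523]
eef_rot: [-180.0, -0.0, -90.1]
contact_force: [-5.3, 0.6, 10.6]
gripper_width: 0.0006
gripper_force: 5.6
```

>>> send_rows(
  steps=[
    {"dp": [0,0,1],"roll": 0,"jaw": 0},
    {"dp": [0,0,1.5],"roll": 0,"jaw": 0},
    {"dp": [0,0,2],"roll": 0,"jaw": 0},
    {"dp": [0,0,2],"roll": 0,"jaw": 0},
  ],
)

```text
time_s: 12.45
tcp_pos: [0.4687, 0.0013, 0.0521]
eef_rot: [-179.9, -0.0, -90.0]
contact_force: [-13.9, 3.3, 37.9]
gripper_width: 0.0006
gripper_force: 19.0
```

>>> send_rows(
  steps=[
    {"dp": [0,0,-50],"roll": 0,"jaw": 0},
    {"dp": [0,0,-90],"roll": 0,"jaw": 0},
    {"dp": [40,-40,-90],"roll": 0,"jaw": 100},
    {"dp": [80,-80,-90],"roll": 0,"jaw": 100},
    {"dp": [120,-120,-90],"roll": 0,"jaw": 100},
  ],
)

```text
time_s: 13.08
tcp_pos: [0.5896, -0.1202, 0.1398]
eef_rot: [-180.0, 0.0, -90.1]
contact_force: [0.5, 1.3, 0.7]
gripper_width: 0.025
gripper_force: 0.0
```

>>> send_rows(
  steps=[
    {"dp": [15,-9,0],"roll": 0,"jaw": 100},
    {"dp": [15,-9,0],"roll": 0,"jaw": 100},
  ],
)

```text
time_s: 13.32
tcp_pos: [0.597, -0.1349, 0.1386]
eef_rot: [179.9, 0.0, -90.2]
contact_force: [0.0, 0.3, -0.2]
gripper_width: 0.0449
gripper_force: 0.0
```

```bash
python3 - <<'E'
from plant import r
from h import *
print(r.get_state()["tcp_pos"])
ct=r.capture("top");cs=r.capture("scene")
for t in(125,140,150,165):
    p=blob(cs["image"],(303,244),26,t);v0=p[:,1].min();u=p[p[:,1]<v0+4.5]
    print(t,v0,u.min(0),u.max(0),circ(plane(cs,u,.06),.033))
a=cv2.resize(ct["image"][190:270,276:396],None,fx=4,fy=4,interpolation=cv2.INTER_CUBIC)
b=cv2.resize(cs["image"][205:285,262:342],None,fx=4,fy=4,interpolation=cv2.INTER_CUBIC)
cv2.imwrite("pics/crop5.png",np.hstack([a,b]))
E
```

```text
[ 0.59703548 -0.1349128   0.13859617]
125 227.875 [291.375 227.875] [316.125 232.125] (array([ 0.47017839, -0.00166464]), np.float64(0.00040366848335800926))
140 227.625 [291.125 227.625] [316.375 231.875] (array([ 4.71580121e-01, -3.07052194e-04]), np.float64(0.00026167317645827554))
150 227.375 [291.125 227.375] [316.625 231.625] (array([0.47263027, 0.00063185]), np.float64(0.00027851782380410375))
165 217.625 [319.375 217.625] [328.375 221.875] (array([ 0.55706574, -0.01575946]), np.float64(0.0011764988060691296))
```

View pics/crop5.png

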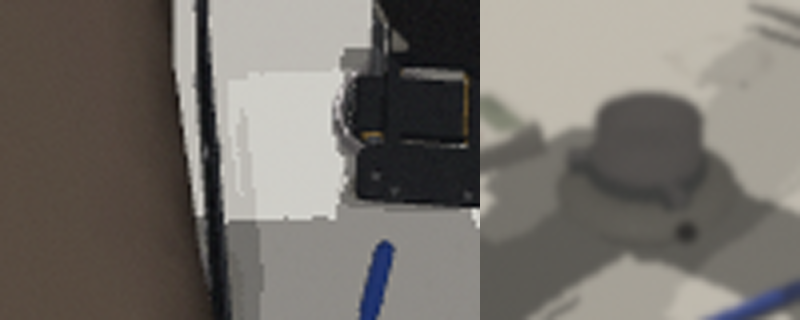

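The pan (scene crop (645,135)) sits low and level in the collar, which confirms it is home. Now the fine sieve: squeeze, turn 90°, squeeze again.

>>> send_rows(
  steps=[
    {"dp": [0,1,0],"roll": 0,"jaw": 100},
    {"dp": [0,1,40],"roll": 0,"jaw": 100},
    {"dp": [0,1,80],"roll": 0,"jaw": 100},
    {"dp": [0,1,114],"roll": 0,"jaw": 100},
    {"dp": [0,1,114],"roll": 0,"jaw": 60},
  ],
  newtons=5,
)

```text
time_s: 14.05
tcp_pos: [0.5941, -0.1332, 0.0237]
eef_rot: [179.7, -0.0, -90.1]
contact_force: [0.2, -0.3, 0.5]
gripper_width: 0.082
gripper_force: 0.0
```

>>> send_rows(
  steps=[
    {"dp": [0,0,0],"roll": 0,"jaw": 60},
    {"dp": [0,0,0],"roll": 0,"jaw": 60},
    {"dp": [0,0,0],"roll": 0,"jaw": 60},
    {"dp": [0,0,0],"roll": 0,"jaw": 60},
  ],
)

```text
time_s: 14.55
tcp_pos: [0.5976, -0.1337, 0.0275]
eef_rot: [-179.8, 0.0, -90.1]
contact_force: [-1.4, 2.1, 7.6]
gripper_width: 0.0633
gripper_force: 5.0
```

>>> send_rows(
  steps=[
    {"dp": [0,0,0],"roll": 0,"jaw": 100},
    {"dp": [0,0,0],"roll": 0,"jaw": 100},
    {"dp": [0,0,0],"roll": 0.18,"jaw": 100},
    {"dp": [0,0,0],"roll": 0.36,"jaw": 100},
    {"dp": [0,0,0],"roll": 0.54,"jaw": 100},
  ],
)

```text
time_s: 15.18
tcp_pos: [0.5961, -0.1341, 0.0254]
eef_rot: [180.0, -0.0, -121.4]
contact_force: [0.5, 0.4, -0.6]
gripper_width: 0.0879
gripper_force: 0.0
```

>>> send_rows(
  steps=[
    {"dp": [0,0,0],"roll": 0.18,"jaw": 100},
    {"dp": [0,0,0],"roll": 0.36,"jaw": 100},
    {"dp": [0,0,0],"roll": 0.54,"jaw": 100},
    {"dp": [0,0,0],"roll": 0.72,"jaw": 100},
    {"dp": [0,0,0],"roll": 0.9,"jaw": 100},
  ],
)

```text
time_s: 15.8
tcp_pos: [0.5961, -0.1341, 0.0254]
eef_rot: [180.0, -0.0, -173.0]
contact_force: [-0.9, -0.1, -0.6]
gripper_width: 0.0875
gripper_force: 0.0
```

>>> send_rows(
  steps=[
    {"dp": [0,0,0],"roll": 0.13,"jaw": 100},
    {"dp": [0,0,0],"roll": 0.13,"jaw": 60},
    {"dp": [0,0,0],"roll": 0.13,"jaw": 60},
    {"dp": [0,0,0],"roll": 0.13,"jaw": 60},
    {"dp": [0,0,0],"roll": 0.13,"jaw": 60},
  ],
  newtons=15,
)

```text
time_s: 16.42
tcp_pos: [0.5963, -0.134, 0.0255]
eef_rot: [-180.0, -0.0, 180.0]
contact_force: [0.6, -0.2, 0.4]
gripper_width: 0.0644
gripper_force: 15.0
```

>>> send_rows(
  steps=[
    {"dp": [0,0,-50],"roll": 0,"jaw": 55},
    {"dp": [0,0,-95],"roll": 0,"jaw": 55},
    {"dp": [40,42,-95],"roll": 0,"jaw": 55},
    {"dp": [80,85,-95],"roll": 0,"jaw": 55},
    {"dp": [120,127,-95],"roll": 0,"jaw": 55},
  ],
)

```text
time_s: 17.05
tcp_pos: [0.4752, -0.006, 0.1206]
eef_rot: [180.0, 0.0, 179.9]
contact_force: [0.8, 1.6, -0.1]
gripper_width: 0.0643
gripper_force: 15.0
```

>>> send_rows(
  steps=[
    {"dp": [8,9,0],"roll": 0,"jaw": 55},
    {"dp": [8,9,0],"roll": 0,"jaw": 55},
    {"dp": [8,9,0],"roll": 0,"jaw": 55},
  ],
)

```text
time_s: 17.42
tcp_pos: [0.4693, 0.0019, 0.1206]
eef_rot: [-180.0, 0.0, 179.9]
contact_force: [-0.4, -0.3, -0.9]
gripper_width: 0.0642
gripper_force: 15.0
```

>>> send_rows(
  steps=[
    {"dp": [0,0,20],"roll": 0,"jaw": 55},
    {"dp": [0,0,32],"roll": 0,"jaw": 55},
    {"dp": [0,0,36],"roll": 0,"jaw": 55},
    {"dp": [0,0,39],"roll": 0,"jaw": 55},
    {"dp": [0,0,39],"roll": 0,"jaw": 55},
  ],
)

```text
time_s: 18.05
tcp_pos: [0.4688, 0.0022, 0.0817]
eef_rot: [180.0, 0.0, 179.9]
contact_force: [0.2, -0.2, -0.3]
gripper_width: 0.0644
gripper_force: 15.0
```

>>> send_rows(
  steps=[
    {"dp": [0,0,2],"roll": 0,"jaw": 55},
    {"dp": [0,0,4],"roll": 0,"jaw": 55},
    {"dp": [0,0,5],"roll": 0,"jaw": 55},
    {"dp": [0,0,5],"roll": 0,"jaw": 55},
  ],
)

```text
time_s: 18.55
tcp_pos: [0.4695, 0.0026, 0.0774]
eef_rot: [180.0, 0.1, 180.0]
contact_force: [2.1, -0.8, 7.3]
gripper_width: 0.0644
gripper_force: 15.0
```

>>> send_rows(
  steps=[
    {"dp": [0,0,0],"roll": 0,"jaw": 100},
    {"dp": [0,0,0],"roll": 0,"jaw": 100},
    {"dp": [0,0,0],"roll": 0,"jaw": 100},
    {"dp": [0,0,-40],"roll": 0,"jaw": 100},
    {"dp": [0,0,-80],"roll": 0,"jaw": 100},
  ],
)

```text
time_s: 19.18
tcp_pos: [0.4679, 0.0019, 0.157]
eef_rot: [-180.0, -0.1, 179.9]
contact_force: [1.1, 0.6, -0.3]
gripper_width: 0.0874
gripper_force: 0.0
```

>>> send_rows(
  steps=[
    {"dp": [0,-60,0],"roll": 0,"jaw": 100},
    {"dp": [1,-120,0],"roll": 0,"jaw": 100},
    {"dp": [3,-180,0],"roll": 0,"jaw": 100},
    {"dp": [5,-240,0],"roll": 0,"jaw": 100},
    {"dp": [6,-253,30],"roll": 0,"jaw": 100},
  ],
)

```text
time_s: 19.8
tcp_pos: [0.463, -0.2542, 0.1276]
eef_rot: [-179.9, 0.2, 179.7]
contact_force: [0.7, 1.2, -0.8]
gripper_width: 0.0873
gripper_force: 0.0
```

```bash
python3 - <<'E'
from plant import r
from h import *
print(r.get_state()["tcp_pos"])
ct=r.capture("top");cs=r.capture("scene")
for t in(125,140,150):
    p=blob(cs["image"],(303,240),26,t);v0=p[:,1].min();u=p[p[:,1]<v0+4.5]
    print(t,v0,u.min(0),u.max(0),circ(plane(cs,u,.084),.0325))
a=cv2.resize(cs["image"][190:310,335:455],None,fx=3.3,fy=3.3,interpolation=cv2.INTER_CUBIC)
b=cv2.resize(cs["image"][195:275,262:342],(396,396),interpolation=cv2.INTER_CUBIC)
cv2.imwrite("pics/crop6.png",np.hstack([a,b]))
E
```

```text
[ 0.46304386 -0.25420273  0.12758897]
125 219.875 [291.625 219.875] [314.625 224.125] (array([ 0.46644494, -0.00327827]), np.float64(0.0006172797174975146))
140 219.625 [291.375 219.625] [314.875 223.875] (array([ 0.4678491, -0.0020612]), np.float64(0.0004396385764492555))
150 219.375 [291.125 219.375] [315.125 223.625] (array([ 0.46894392, -0.00113857]), np.float64(0.00041327238481832923))
```

View pics/crop6.png

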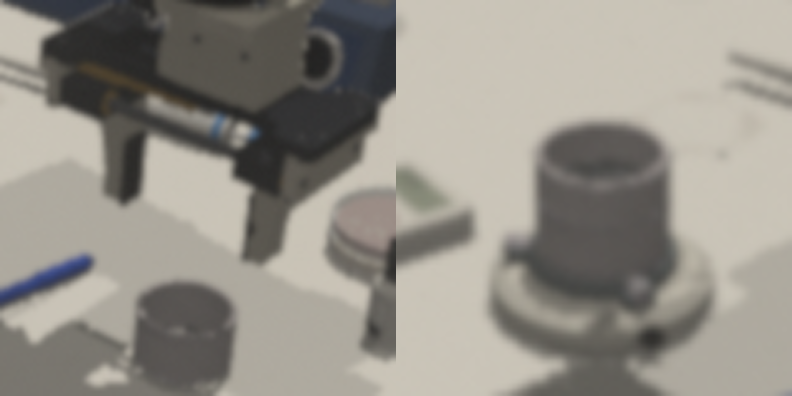

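The fine sieve (right crop (605,205)) is seated squarely on the pan. The gripper is open above the coarse sieve (left crop (185,335)).

>>> send_rows(
  steps=[
    {"dp": [0,3,0],"roll": 0,"jaw": 100},
    {"dp": [0,3,35],"roll": 0,"jaw": 100},
    {"dp": [0,3,70],"roll": 0,"jaw": 100},
    {"dp": [0,3,95],"roll": 0,"jaw": 100},
    {"dp": [0,3,95],"roll": 0,"jaw": 60},
  ],
  newtons=5,
)

```text
time_s: 20.52
tcp_pos: [0.4619, -0.2466, 0.0311]
eef_rot: [180.0, -0.1, -180.0]
contact_force: [-0.2, 0.2, -1.0]
gripper_width: 0.0819
gripper_force: 0.0
```

>>> send_rows(
  steps=[
    {"dp": [0,0,0],"roll": 0,"jaw": 60},
    {"dp": [0,0,0],"roll": 0,"jaw": 60},
    {"dp": [0,0,0],"roll": 0,"jaw": 60},
    {"dp": [0,0,0],"roll": 0,"jaw": 60},
  ],
)

```text
time_s: 21.02
tcp_pos: [0.4632, -0.248, 0.0325]
eef_rot: [-180.0, 0.1, 179.9]
contact_force: [1.4, -0.1, 4.6]
gripper_width: 0.0648
gripper_force: 5.0
```

>>> send_rows(
  steps=[
    {"dp": [0,0,0],"roll": 0,"jaw": 100},
    {"dp": [0,0,0],"roll": 0,"jaw": 100},
    {"dp": [0,0,0],"roll": -0.18,"jaw": 100},
    {"dp": [0,0,0],"roll": -0.36,"jaw": 100},
    {"dp": [0,0,0],"roll": -0.54,"jaw": 100},
  ],
)

```text
time_s: 21.65
tcp_pos: [0.4617, -0.2478, 0.0312]
eef_rot: [180.0, -0.0, -148.8]
contact_force: [0.2, -0.3, -0.1]
gripper_width: 0.0878
gripper_force: 0.0
```

>>> send_rows(
  steps=[
    {"dp": [0,0,0],"roll": -0.18,"jaw": 100},
    {"dp": [0,0,0],"roll": -0.36,"jaw": 100},
    {"dp": [0,0,0],"roll": -0.54,"jaw": 100},
    {"dp": [0,0,0],"roll": -0.72,"jaw": 100},
    {"dp": [0,0,0],"roll": -0.9,"jaw": 100},
  ],
)

```text
time_s: 22.28
tcp_pos: [0.4617, -0.2478, 0.0312]
eef_rot: [179.9, 0.0, -97.2]
contact_force: [0.4, -0.5, -0.4]
gripper_width: 0.0875
gripper_force: 0.0
```

>>> send_rows(
  steps=[
    {"dp": [0,0,0],"roll": -0.13,"jaw": 100},
    {"dp": [0,0,0],"roll": -0.13,"jaw": 60},
    {"dp": [0,0,0],"roll": -0.13,"jaw": 60},
    {"dp": [0,0,0],"roll": -0.13,"jaw": 60},
    {"dp": [0,0,0],"roll": -0.13,"jaw": 60},
  ],
  newtons=15,
)

```text
time_s: 22.9
tcp_pos: [0.4622, -0.2478, 0.0315]
eef_rot: [180.0, 0.0, -90.2]
contact_force: [-0.8, -0.7, -1.1]
gripper_width: 0.0628
gripper_force: 14.9
```

>>> send_rows(
  steps=[
    {"dp": [0,0,-50],"roll": 0,"jaw": 55},
    {"dp": [0,0,-100],"roll": 0,"jaw": 55},
    {"dp": [-50,-2,-118],"roll": 0,"jaw": 55},
    {"dp": [-105,-4,-118],"roll": 0,"jaw": 55},
    {"dp": [-160,-5,-118],"roll": 0,"jaw": 55},
  ],
)

```text
time_s: 23.52
tcp_pos: [0.4673, -0.0864, 0.15]
eef_rot: [-179.9, 0.0, -90.2]
contact_force: [1.5, -0.3, -1.5]
gripper_width: 0.0628
gripper_force: 14.9
```

>>> send_rows(
  steps=[
    {"dp": [-45,-1,0],"roll": 0,"jaw": 55},
    {"dp": [-90,-2,0],"roll": 0,"jaw": 55},
    {"dp": [-90,-2,0],"roll": 0,"jaw": 55},
    {"dp": [-90,-2,0],"roll": 0,"jaw": 55},
  ],
)

```text
time_s: 24.02
tcp_pos: [0.4693, 0.0022, 0.1494]
eef_rot: [180.0, -0.0, -90.1]
contact_force: [-0.1, -0.1, -0.7]
gripper_width: 0.0624
gripper_force: 14.9
```

```bash
python3 - <<'E'
from plant import r
from h import *
s=r.get_state();print(s["tcp_pos"],s["gripper_width"],s["moment"])
cs=r.capture("scene")
cv2.imwrite("pics/crop7.png",cv2.resize(cs["image"][140:290,222:402],None,fx=3.8,fy=3.8,interpolation=cv2.INTER_CUBIC))
E
```

```text
[0.4693281  0.00216923 0.1494276 ] 0.062397343993665644 [0.02501194 0.14911936 0.01480275]
```

View pics/crop7.png

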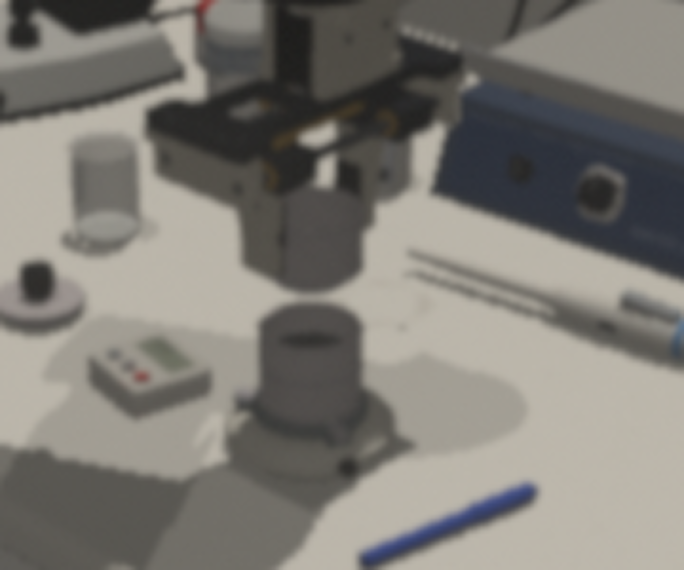

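The held coarse sieve (crop (320,240)) is upright and its axis lines up with the column (about x 312). I'll lower it.

>>> send_rows(
  steps=[
    {"dp": [0,0,20],"roll": 0,"jaw": 55},
    {"dp": [0,0,30],"roll": 0,"jaw": 55},
    {"dp": [0,0,35],"roll": 0,"jaw": 55},
    {"dp": [0,0,38],"roll": 0,"jaw": 55},
    {"dp": [0,0,38],"roll": 0,"jaw": 55},
  ],
)

```text
time_s: 24.7
tcp_pos: [0.4698, 0.002, 0.1116]
eef_rot: [180.0, -0.0, -90.1]
contact_force: [-0.3, 0.9, -1.2]
gripper_width: 0.0629
gripper_force: 14.9
```

>>> send_rows(
  steps=[
    {"dp": [0,0,2],"roll": 0,"jaw": 55},
    {"dp": [0,0,4],"roll": 0,"jaw": 55},
    {"dp": [0,0,5],"roll": 0,"jaw": 55},
    {"dp": [0,0,5],"roll": 0,"jaw": 55},
  ],
)

```text
time_s: 25.2
tcp_pos: [0.4699, 0.0022, 0.1074]
eef_rot: [-180.0, -0.0, -90.1]
contact_force: [-4.0, 0.8, 8.8]
gripper_width: 0.0625
gripper_force: 15.0
```

>>> send_rows(
  steps=[
    {"dp": [0,0,0],"roll": 0,"jaw": 100},
    {"dp": [0,0,0],"roll": 0,"jaw": 100},
    {"dp": [0,0,0],"roll": 0,"jaw": 100},
    {"dp": [0,0,-40],"roll": 0,"jaw": 100},
    {"dp": [0,0,-80],"roll": 0,"jaw": 100},
  ],
)

```text
time_s: 25.82
tcp_pos: [0.4693, 0.002, 0.1872]
eef_rot: [179.9, -0.0, -90.1]
contact_force: [1.0, 0.4, -0.1]
gripper_width: 0.0874
gripper_force: 0.0
```

>>> send_rows(
  steps=[
    {"dp": [-60,0,0],"roll": 0,"jaw": 100},
    {"dp": [-120,2,0],"roll": 0,"jaw": 100},
    {"dp": [-180,4,0],"roll": 0,"jaw": 100},
    {"dp": [-230,5,25],"roll": 0,"jaw": 100},
    {"dp": [-248,5,70],"roll": 0,"jaw": 100},
  ],
)

```text
time_s: 26.45
tcp_pos: [0.4661, 0.254, 0.1171]
eef_rot: [-179.8, 0.2, -90.0]
contact_force: [0.1, 0.4, -1.0]
gripper_width: 0.0881
gripper_force: 0.0
```

```bash
python3 - <<'E'
from plant import r
from h import *
s=r.get_state();print(s["tcp_pos"],s["gripper_width"])
cs=r.capture("scene")
cv2.imwrite("pics/crop8.png",cv2.resize(cs["image"][130:280,182:362],None,fx=3.8,fy=3.8,interpolation=cv2.INTER_CUBIC))
E
```

```text
[0.46610898 0.25402099 0.11712201] 0.08807802123517643
```

View pics/crop8.png

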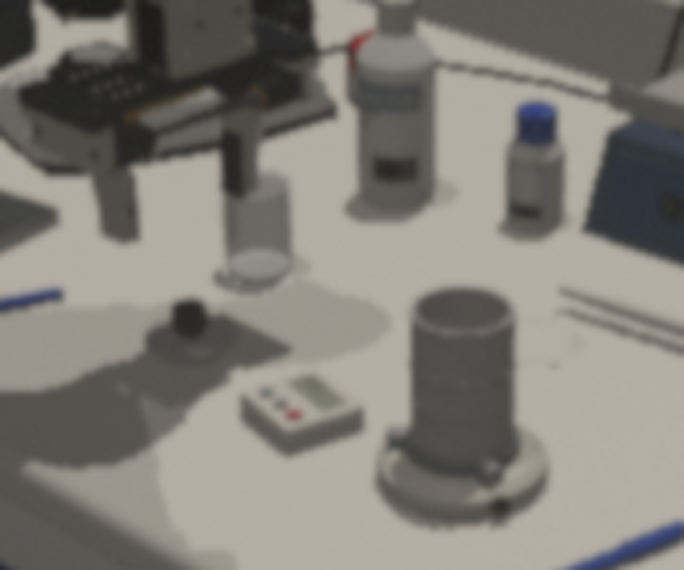

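The column (crop (462,380)) is straight with the coarse sieve seated. The lid knob is at (190,320), under the open fingers.

>>> send_rows(
  steps=[
    {"dp": [3,1,30],"roll": 0,"jaw": 100},
    {"dp": [3,1,60],"roll": 0,"jaw": 100},
    {"dp": [3,1,80],"roll": 0,"jaw": 100},
    {"dp": [3,1,85],"roll": 0,"jaw": 100},
    {"dp": [3,1,85],"roll": 0,"jaw": 10},
  ],
  newtons=5,
)

```text
time_s: 27.12
tcp_pos: [0.4643, 0.2471, 0.0317]
eef_rot: [180.0, -0.0, -90.1]
contact_force: [-0.0, -0.1, -0.4]
gripper_width: 0.0823
gripper_force: 0.0
```

>>> send_rows(
  steps=[
    {"dp": [0,0,0],"roll": 0,"jaw": 10},
    {"dp": [0,0,0],"roll": 0,"jaw": 10},
    {"dp": [0,0,0],"roll": 0,"jaw": 10},
    {"dp": [0,0,0],"roll": 0,"jaw": 10},
    {"dp": [0,0,0],"roll": 0,"jaw": 10},
  ],
)

```text
time_s: 27.75
tcp_pos: [0.4642, 0.2472, 0.0316]
eef_rot: [-180.0, 0.0, -90.1]
contact_force: [-0.3, 0.1, -0.6]
gripper_width: 0.0331
gripper_force: 0.0
```

>>> send_rows(
  steps=[
    {"dp": [0,0,1],"roll": 0,"jaw": 10},
    {"dp": [0,0,1],"roll": 0,"jaw": 10},
    {"dp": [0,0,1],"roll": 0,"jaw": 10},
    {"dp": [0,0,1],"roll": 0,"jaw": 60},
    {"dp": [0,0,1],"roll": 0,"jaw": 60},
  ],
)

```text
time_s: 28.38
tcp_pos: [0.4638, 0.2469, 0.0303]
eef_rot: [180.0, -0.0, -90.1]
contact_force: [-0.9, 0.8, 0.3]
gripper_width: 0.038
gripper_force: 0.0
```

>>> send_rows(
  steps=[
    {"dp": [0,0,0],"roll": 0.18,"jaw": 60},
    {"dp": [0,0,0],"roll": 0.36,"jaw": 60},
    {"dp": [0,0,0],"roll": 0.54,"jaw": 60},
    {"dp": [0,0,0],"roll": 0.72,"jaw": 60},
    {"dp": [0,0,0],"roll": 0.9,"jaw": 60},
  ],
)

```text
time_s: 29.0
tcp_pos: [0.4639, 0.247, 0.0303]
eef_rot: [-180.0, -0.0, -142.0]
contact_force: [-0.2, -0.4, 0.0]
gripper_width: 0.0526
gripper_force: 0.0
```

>>> send_rows(
  steps=[
    {"dp": [0,0,0],"roll": 0.18,"jaw": 60},
    {"dp": [0,0,0],"roll": 0.36,"jaw": 60},
    {"dp": [0,0,0],"roll": 0.54,"jaw": 60},
    {"dp": [0,0,0],"roll": 0.67,"jaw": 60},
    {"dp": [0,0,0],"roll": 0.67,"jaw": 10},
  ],
)

```text
time_s: 29.62
tcp_pos: [0.464, 0.247, 0.0304]
eef_rot: [-180.0, -0.0, 180.0]
contact_force: [0.3, 0.5, 0.0]
gripper_width: 0.047
gripper_force: 0.0
```

>>> send_rows(
  steps=[
    {"dp": [0,0,0],"roll": 0,"jaw": 10},
    {"dp": [0,0,0],"roll": 0,"jaw": 10},
    {"dp": [0,0,0],"roll": 0,"jaw": 10},
    {"dp": [0,0,0],"roll": 0,"jaw": 10},
    {"dp": [0,0,0],"roll": 0,"jaw": 10},
  ],
  newtons=15,
)

```text
time_s: 30.25
tcp_pos: [0.4642, 0.2471, 0.0305]
eef_rot: [180.0, -0.0, 179.9]
contact_force: [0.2, -0.3, -0.3]
gripper_width: 0.0238
gripper_force: 15.0
```

>>> send_rows(
  steps=[
    {"dp": [0,0,-55],"roll": 0,"jaw": 10},
    {"dp": [0,0,-110],"roll": 0,"jaw": 10},
    {"dp": [0,0,-160],"roll": 0,"jaw": 10},
    {"dp": [-2,-55,-160],"roll": 0,"jaw": 10},
    {"dp": [-3,-110,-160],"roll": 0,"jaw": 10},
  ],
)

```text
time_s: 30.88
tcp_pos: [0.4668, 0.1363, 0.1911]
eef_rot: [180.0, 0.0, -180.0]
contact_force: [0.3, -0.6, -1.6]
gripper_width: 0.0232
gripper_force: 15.0
```

>>> send_rows(
  steps=[
    {"dp": [-1,-55,0],"roll": 0,"jaw": 10},
    {"dp": [-2,-105,0],"roll": 0,"jaw": 10},
    {"dp": [-2,-135,0],"roll": 0,"jaw": 10},
    {"dp": [-2,-135,0],"roll": 0,"jaw": 10},
    {"dp": [-2,-135,0],"roll": 0,"jaw": 10},
  ],
)

```text
time_s: 31.5
tcp_pos: [0.4688, 0.0022, 0.1905]
eef_rot: [180.0, -0.0, 179.9]
contact_force: [0.1, 0.7, -1.5]
gripper_width: 0.0233
gripper_force: 15.0
```

>>> send_rows(
  steps=[
    {"dp": [-0.5,0,20],"roll": 0,"jaw": 10},
    {"dp": [-0.5,0,32],"roll": 0,"jaw": 10},
    {"dp": [-0.5,0,38],"roll": 0,"jaw": 10},
    {"dp": [-0.5,0,42],"roll": 0,"jaw": 10},
    {"dp": [-0.5,0,42],"roll": 0,"jaw": 10},
  ],
)

```text
time_s: 32.12
tcp_pos: [0.4695, 0.0023, 0.1486]
eef_rot: [-180.0, -0.0, 179.9]
contact_force: [-0.1, -0.2, -0.4]
gripper_width: 0.0235
gripper_force: 15.0
```

>>> send_rows(
  steps=[
    {"dp": [0,0,2],"roll": 0,"jaw": 10},
    {"dp": [0,0,4],"roll": 0,"jaw": 10},
    {"dp": [0,0,5],"roll": 0,"jaw": 10},
    {"dp": [0,0,5],"roll": 0,"jaw": 10},
  ],
)

```text
time_s: 32.62
tcp_pos: [0.4699, 0.0021, 0.1445]
eef_rot: [-180.0, 0.1, 180.0]
contact_force: [-2.7, 0.2, 8.1]
gripper_width: 0.0236
gripper_force: 15.0
```

Seated at 0.1445, as expected. Release, retreat, and check.

>>> send_rows(
  steps=[
    {"dp": [0,0,0],"roll": 0,"jaw": 70},
    {"dp": [0,0,0],"roll": 0,"jaw": 70},
    {"dp": [0,0,0],"roll": 0,"jaw": 70},
    {"dp": [0,0,-20],"roll": 0,"jaw": 70},
    {"dp": [0,0,-75],"roll": 0,"jaw": 70},
  ],
)

```text
time_s: 33.25
tcp_pos: [0.4677, 0.0017, 0.2171]
eef_rot: [-179.9, -0.3, 179.9]
contact_force: [1.5, 0.0, 0.0]
gripper_width: 0.0607
gripper_force: 0.0
```

>>> send_rows(
  steps=[
    {"dp": [0,-60,0],"roll": 0,"jaw": 70},
    {"dp": [0,-120,0],"roll": 0,"jaw": 70},
    {"dp": [0,-180,0],"roll": 0,"jaw": 70},
    {"dp": [0,-180,0],"roll": 0,"jaw": 70},
    {"dp": [0,-180,0],"roll": 0,"jaw": 70},
  ],
)

```text
time_s: 33.88
tcp_pos: [0.4689, -0.1781, 0.2182]
eef_rot: [180.0, -0.0, 179.8]
contact_force: [0.5, 0.4, 0.4]
gripper_width: 0.0612
gripper_force: 0.0
```

```bash
python3 - <<'E'
from plant import r
from h import *
s=r.get_state();print(s["tcp_pos"],s["contact_force"],s["time_s"])
cs=r.capture("scene")
cv2.imwrite("pics/crop9.png",cv2.resize(cs["image"][150:300,212:392],None,fx=3.8,fy=3.8,interpolation=cv2.INTER_CUBIC))
E
```

```text
[ 0.46890944 -0.1780863   0.21824521] [0.52459991 0.35139324 0.44884367] 33.875
```

View pics/crop9.png

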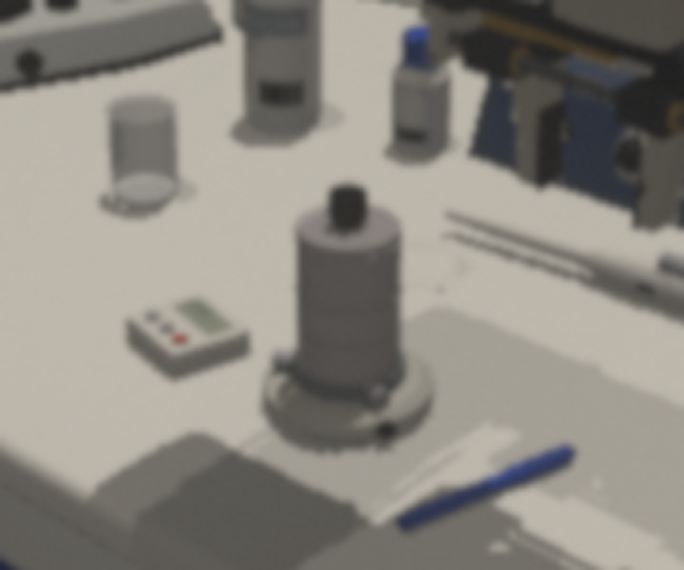

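The column (crop (348,300)) is straight and flush with the lid on top, and the bystanders have not moved. Handing in.

```bash
python3 -c "
from plant import r
print(r.close_job())"
```

```text
the job is handed in; nothing more can be done
None
```

The sieve column is built and handed in at about 34 s of the 122 s limit: pan home in the base, then fine sieve, coarse sieve and lid, each at its expected height and released, with the bystanders seen in the last picture looking undisturbed; the judge's verdict was not shown.

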